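# Bring the espresso cup round on the serving carousel

## Robot

A 7-joint arm with a two-finger parallel gripper is mounted at the origin on a cart in front of the work surface, level with it; the furniture and walls round the work are solid. World frame = base frame: x ahead of the robot, y to its left, z up, the work surface at z = 0. Lengths are in mm, angles in degrees, forces in N, time in s.
With the tool pointing down it reaches from about 350 to 900 mm from the base axis. Payload 19.9 kg.
Tool frame: the origin (TCP) lies at the very end of the fingers, on their centre line; the grasp point (between the pads) lies 19 mm behind it; z points along the fingers, y is the line along which they close (so a half turn about z gives the same grasp; the last joint's range is limited). The gripper opens to 85 mm and grips with 20 to 120 N. Pads are 22 mm wide; open, the fingers measure 114 mm over their backs; the gripper's body (76 mm by 85 mm) begins 54 mm behind the grasp point. The pads swing forward as they close: fully open they stand 13 mm farther back than shut.
Start: joints at [-76.06, 23.915, -0.59, 92.452, 0.269, 63.638, -3.037], TCP at [175.593, 599.807, 231.26] pointing down, gripper open.
Joint ranges: [-161.28, 161.28], [-22.2, 115.67], [-73.04, 71.86], [3.21, 147.25], [-68.34, 248.33], [10.77, 114.83], [-161.83, 161.83]. Speed limits (degrees/s): [108.29, 108.29, 136.94, 136.94, 172.46, 172.46, 172.46].

## Interface

Orientations are given as [roll, pitch, yaw] about the fixed x, y, z axes, in that order (R = Rz(yaw) Ry(pitch) Rx(roll)).
In Python, from cell import bot gives the robot as it stands.
- The arm moves only by the shell command python3 -m inch 'ROWS' [OPENING]. ROWS is JSON, a list of rows, each an object of numbers: "tx", "ty", "tz": the shift along the tool's x, y, z in mm; "roll": the turn about the tool's z in degrees. A call has 1 to 10 rows; each row shifts and turns the commanded pose from where the row before left it, along the tool's axes as they then stand; what a row does not reach is not made up. A row lasts 1/12 s, in which the tool goes at most 41.7 mm and 7.16 degrees, less where a joint would pass 70% of its speed; a pose out of reach is approached as far as the arm can. A call is refused whole if a number of a shift passes 41.7 or a number of a turn 7.16, either way. A call with a gripper value outside its range is refused whole. OPENING is the opening, from 0 (shut) to 1 (fully open), set as the call begins (- or left out, the last holds). The fingers move at their own pace and stop on an object; the grip force is fixed at half the most. Time passes only in rows, so rows that do not move let the fingers close. It gives the time, the measured TCP pose, the force, the opening and the grip force at its end, in the units of the state.
- bot.sense(): the state, without advancing time (a new reading comes with each control period).
- bot.get_image(name): name is "scene" or "top"; returns the picture (420x560x3 uint8, blue, green, red); there is no depth.
- bot.get_calibration(name): a dict with "fovy" (degrees; the focal length in pixels is half the picture's height over the tangent of half this angle, whatever the lens; pixels are square), "cx", "cy" (the principal point, pixels), "k1" (the pictures are not rectified: a ray, as slopes to the right and down, at radius r is drawn at 1 + k1 r^2 times it, then the intrinsics apply), "world_from_camera" (4x4, takes a point from camera to world coordinates). Camera axes: x right, y up, looking along -z (the intrinsics and any distortion apply to the point x, -y, -z); pixel columns grow to the right and rows downward; lengths in mm; the calibration is good to about 2 mm. A picture is of the moment at which its call begins. get_calibration takes no time and is no camera call.
- bot.finish_job(): hands the job in; it is judged then, once.
Trained networks look in the newest picture that a camera, given by its name, has taken for a name from the list of things; names that differ only in an ending like _2 or _b are one class to them, and where a whole thing is asked for, a point or a joint stands for the part that bears it (a point fixed in the world has none). Each returns a list of dicts, best first, with "score" (0 to 1); they miss things now and then, are a little off and sometimes report something else, mostly with a low value. They report only what shows in the picture. A call takes as long as a camera call. They do not tell look-alikes from the thing itself.
- bot.boxes_of(camera, name): "rect" ([left, top, right, bottom] in pixels, round what is visible of it).
- bot.regions_of(camera, name): "pixels" (420x560 bool, what is visible of it) and "rect" ([left, top, right, bottom] in pixels, round what is visible of it).
- bot.spot_point(camera, name): "location" ([column, row] in pixels: a listed point, or the origin of a listed thing).
The state is a dict: "clock": time; "qpos": joint angles; "qd": joint speeds; "effort": joint torques, N m; "tool_pos": TCP position; "ee_rot": TCP orientation; "force": force on the tool from outside, world axes, zero at the start; "torque": the same for the moment, N m; "opening": opening from 0.0 (shut) to 1.0 (fully open); "finger_force": force on a finger pad.
Only numpy, scipy, OpenCV 4.12 (cv2) and the standard library are available. Lean on these libraries where they do the work, as an engineer would, in place of code of your own. Each camera call takes 0.05 s, during which the arm holds its last target. There are 200 camera calls.

## Task

Bring the espresso cup round to the brass pointer: push one or more of the serving carousel's steel spokes sideways with a fingertip, gently, until the cup's bowl stands squarely in line with the pointer, then leave the carousel at rest. Only push the spokes: do not pinch them, do not touch or lift anything standing on the platter or let it topple, and leave the things around the carousel where they are.

Things in the scene. Friction and masses are not known exactly. Their poses are not given: they have to be found in the camera images.
- carousel_foot: round dark steel foot of the carousel, 144 mm across, fixed to the worktop; its origin is on the turning axis at worktop height. Along its own -x axis a flat brass pointer (7 mm high, 12 mm wide, a diamond 42 mm across at its end, 171 mm from the axis) lies on the worktop under the spokes, roughly toward the robot.
- carousel (a joint): turn of the carousel in rad from where it started (0 at the start), positive anticlockwise from above. It turns endlessly both ways on a bearing with light friction (about 0.12 N m) and stays where it is left. Wooden platter 184 mm across, top 34 mm above the worktop, brass band at its rim.
- cup_bowl (a point): middle of the bowl of the white espresso cup, on the bowl's axis, half-way up (28 mm above its foot). The bowl is 58 mm wide and 56 mm high, with one handle that reaches 57 mm from the bowl's axis; the cup stands loose on the platter, its bowl about 58 mm from the turning axis (55 to 65).
- spokes: the four bare steel push spokes as one body that turns with the platter, 90 degrees apart; origin on the turning axis at worktop height. Each rises from the platter's rim (reaching its height at 108 mm from the axis), then runs level and radially out to 138 mm, 60 mm above the worktop, 13 mm thick, with a black ball of 19 mm at its end (149 mm from the axis overall). Below the level part there is free space down to the worktop or the 7 mm brass pointer.
- shot_glass_1: clear shot glass, 48 mm wide, 61 mm high, loose on the platter; origin under its foot
- shot_glass_2: second clear shot glass, 48 mm wide, 61 mm high, loose on the platter; origin under its foot
- wine_stopper_2: brown cork wine stopper standing on its cap, 34 mm wide, 46 mm high, loose on the platter; origin under its foot
- jigger: steel double jigger, 47 mm wide, 94 mm high, standing to the left; bystander, origin under it
- winged_corkscrew: silver winged corkscrew standing up, 70 mm wide, 183 mm high, to the left; bystander, origin under it
- silver_stopper: silver and black bar ornament, 55 mm wide, 162 mm high, to the left; bystander, origin under it
- wine_stopper_1: black and silver wine stopper, 41 mm wide, 56 mm high, to the left; bystander, origin under it
- matchbox: dark patterned matchbox, 36x56x16 mm, to the right; bystander, origin under it
- tea_light_1: green tea light in an aluminium cup, 38 mm wide, 15 mm high, to the right; bystander, origin under it
- spoke_1 (a point): point on the centre line of push spoke 1 of 4 (numbered anticlockwise), 128 mm from the turning axis, 60 mm above the worktop
- spoke_2 (a point): point on the centre line of push spoke 2 of 4 (numbered anticlockwise), 128 mm from the turning axis, 60 mm above the worktop
- spoke_3 (a point): point on the centre line of push spoke 3 of 4 (numbered anticlockwise), 128 mm from the turning axis, 60 mm above the worktop
- spoke_4 (a point): point on the centre line of push spoke 4 of 4 (numbered anticlockwise), 128 mm from the turning axis, 60 mm above the worktop
Not all that is in view belongs to the job. What is shaped like the shot_glass_2 but red is not meant. What is shaped like the wine_stopper_2 but blue is not meant.

How it is judged (in metres and radians):
On the way, in this order (a step that is already met when the one before it is completed fails the run):
1. a finger pushes a spoke (contact force between the fingers and spokes above 0.2 N).
2. the cup's bowl stands in line with the brass pointer (y of cup_bowl in the frame of carousel_foot between -0.013 and 0.013 m and x of cup_bowl in the frame of carousel_foot below -0.035 m), for 0.2 s.
At the end, for the whole second after the job is handed in: Cup bowl centre within 13 mm sideways of the brass pointer's line and at least 35 mm out on its side of the axis; carousel at rest; all four things upright and still on the platter, within 85 mm of the axis; things around within 15 mm of their start (all of step 2 and velocity of joint carousel between -0.05 and 0.05 rad/s and angle between each of espresso_cup_1, shot_glass_1, wine_stopper_2, shot_glass_2's own z axis and vertical below 0.15 rad and height (world z) of cup_bowl between 0.056 and 0.07 m and horizontal distance between each of cup_bowl, shot_glass_1, wine_stopper_2, shot_glass_2 and carousel_foot below 0.085 m and linear speed of each of espresso_cup_1, shot_glass_1, wine_stopper_2, shot_glass_2 below 0.03 m/s and height (world z) of shot_glass_1 between 0.028 and 0.042 m and height (world z) of wine_stopper_2 between 0.028 and 0.042 m and height (world z) of shot_glass_2 between 0.028 and 0.042 m and distance of each of jigger, winged_corkscrew, silver_stopper, matchbox, tea_light_1, wine_stopper_1 from where it was at the start of the episode below 0.015 m); the robot touches nothing.
It fails at once if the robot touches something that stands on the platter (contact force between any of the fingers, the arm and espresso_cup_1 above 0.5 N or contact force between any of the fingers, the arm and shot_glass_1 above 0.5 N or contact force between any of the fingers, the arm and wine_stopper_2 above 0.5 N or contact force between any of the fingers, the arm and shot_glass_2 above 0.5 N).
It fails at once if something on the platter is lifted, tipped over or falls off (height (world z) of cup_bowl above 0.074 m or angle between any of espresso_cup_1, shot_glass_1, wine_stopper_2, shot_glass_2's own z axis and vertical above 0.4 rad or height (world z) of any of cup_bowl, shot_glass_1, wine_stopper_2, shot_glass_2 below 0.02 m or height (world z) of any of shot_glass_1, wine_stopper_2, shot_glass_2 above 0.046 m).
It fails at once if the spokes are pinched or shoved hard (over 20 N) (contact force between the fingers and spokes above 20 N).
It fails at once if the carousel is spun fast (over 3 rad/s) (velocity of joint carousel above 3 rad/s or velocity of joint carousel below -3 rad/s).
It fails at once if a thing standing beside the carousel is moved by more than 15 mm (distance of any of jigger, winged_corkscrew, silver_stopper, matchbox, tea_light_1, wine_stopper_1 from where it was at the start of the episode above 0.015 m).
It also fails if it takes over 38 s, if anything falls off the work surface, if the arm or the gripper's body presses on something with over 40 N, if the wrist force passes 120 N, or if a joint passes its speed limit or range.

## Working session

There is one attempt and no reset: what is moved stays moved. The work goes in short steps, Python scripts to look and compute and a shell command to move; the robot and the scene stay as the last step left them, time stands still between calls to the robot, and variables do not carry over. Pictures are saved under pics/ and viewed, at most 10 in all, crops included, and the job is handed in when it is done.

```bash
mkdir -p pics; ls; cat > h.py <<'E'
import numpy as np, cv2
from cell import bot
def cal(n):
    c=bot.get_calibration(n); f=210/np.tan(np.radians(c["fovy"])/2)
    return c,f,np.array(c["world_from_camera"])
def ray(n,p,z):
    "world point at height z seen at pixel p"
    c,f,T=cal(n); d=np.array([(p[0]-c["cx"])/f,(p[1]-c["cy"])/f]); u=d.copy()
    for _ in range(30): u=d/(1+c["k1"]*(u@u))
    v=T[:3,:3]@np.array([u[0],-u[1],-1]); o=T[:3,3]
    return o+v*(z-o[2])/v[2]
def proj(n,P):
    c,f,T=cal(n); q=np.linalg.inv(T)@np.append(P,1); u=np.array([q[0],-q[1]])/-q[2]
    u=u*(1+c["k1"]*(u@u)); return u*f+[c["cx"],c["cy"]]
E
python3 - <<'E'
from h import *
for n in("scene","top"):
    cv2.imwrite(f"pics/{n}0.png",bot.get_image(n))
    print(n,np.round(cal(n)[2],2).tolist(),cal(n)[1])
Z=dict(carousel_foot=0,cup_bowl=62,spoke_1=60,spoke_2=60,spoke_3=60,spoke_4=60,shot_glass_1=34,wine_stopper_2=34,jigger=0,winged_corkscrew=0,silver_stopper=0,wine_stopper_1=0,matchbox=0,tea_light_1=0)
for k,z in Z.items():
    for n in("top","scene"):
        for r in bot.spot_point(n,k)[:4]: print(k,n,round(r["score"],2),np.round(r["location"]),np.round(ray(n,r["location"],z)[:2]))
s=bot.sense();print(s["clock"],s["tool_pos"],s["ee_rot"],s["force"])
E
```

```text
pics
scene [[0.73, 0.51, -0.46, -23.87], [-0.68, 0.53, -0.5, -383.88], [-0.02, 0.68, 0.73, 999.47], [0.0, 0.0, 0.0, 1.0]] 541.6305975147659
top [[-0.03, 1.0, -0.08, 455.85], [-1.0, -0.03, 0.01, 253.74], [0.01, 0.08, 1.0, 1298.0], [0.0, 0.0, 0.0, 1.0]] 516.6549078356678
cup_bowl top 0.87 [319. 177.] [589. 152.]
cup_bowl top 0.69 [422. 212.] [497. -94.]
cup_bowl scene 0.63 [320. 235.] [596. 144.]
spoke_1 top 0.94 [347. 243.] [428.  90.]
spoke_1 top 0.75 [281. 196.] [546. 244.]
spoke_1 top 0.71 [326. 141.] [677. 131.]
spoke_1 top 0.63 [390. 186.] [563. -20.]
spoke_1 scene 0.76 [356. 219.] [693. 120.]
spoke_1 scene 0.7 [276. 224.] [546. 239.]
spoke_1 scene 0.63 [284. 286.] [439. 100.]
spoke_2 top 0.94 [347. 243.] [428.  90.]
spoke_2 top 0.75 [281. 196.] [546. 244.]
spoke_2 top 0.71 [326. 141.] [677. 131.]
spoke_2 top 0.63 [390. 186.] [563. -20.]
spoke_2 scene 0.76 [356. 219.] [693. 120.]
spoke_2 scene 0.7 [276. 224.] [546. 239.]
spoke_2 scene 0.63 [284. 286.] [439. 100.]
spoke_3 top 0.94 [347. 243.] [428.  90.]
spoke_3 top 0.75 [281. 196.] [546. 244.]
spoke_3 top 0.71 [326. 141.] [677. 1
[... 1093 characters left out ...]
ew top 0.18 [173. 244.] [437. 519.]
winged_corkscrew scene 0.78 [229. 174.] [617. 501.]
silver_stopper top 0.69 [147. 208.] [529. 584.]
silver_stopper scene 0.93 [184. 178.] [522. 576.]
wine_stopper_1 top 0.77 [174. 242.] [442. 517.]
wine_stopper_1 top 0.53 [260. 227.] [472. 300.]
wine_stopper_1 scene 0.68 [241. 244.] [480. 292.]
wine_stopper_1 scene 0.62 [296. 265.] [528. 154.]
wine_stopper_1 scene 0.55 [174. 207.] [435. 505.]
matchbox top 0.71 [426. 255.] [ 390. -119.]
matchbox scene 0.5 [338. 375.] [ 394. -101.]
tea_light_1 top 0.74 [424. 214.] [ 494. -116.]
1.5 [175.60205146 599.78884591 231.24407222] [-1.79991815e+02  1.42505248e-03  1.63678845e+02] [ 0.23438093 -0.10127652  0.55063214]
```

View pics/top0.png

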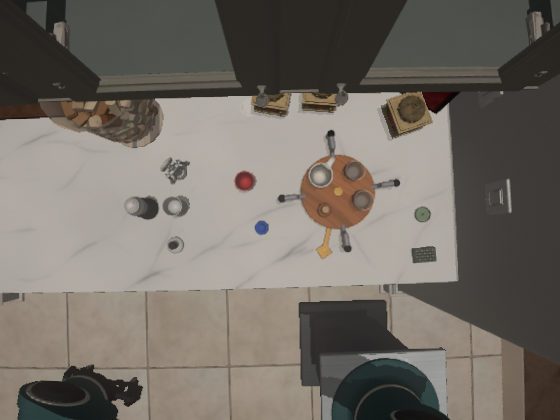

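View pics/scene0.png

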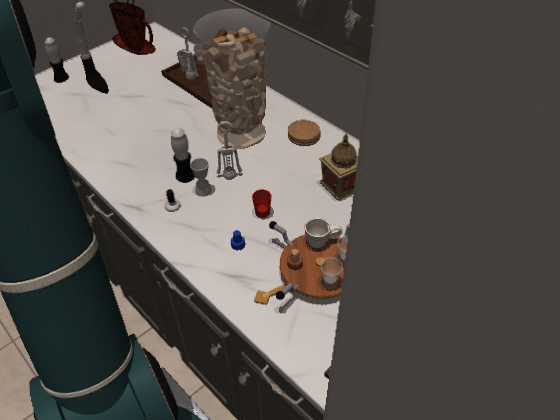

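```bash
python3 - <<'E'
import cv2
a=cv2.imread("pics/top0.png")[110:290,240:440]
cv2.imwrite("pics/top0c.png",cv2.resize(a,None,fx=3.3,fy=3.3,interpolation=cv2.INTER_CUBIC))
E
```

```text
(no output)
```

View pics/top0c.png

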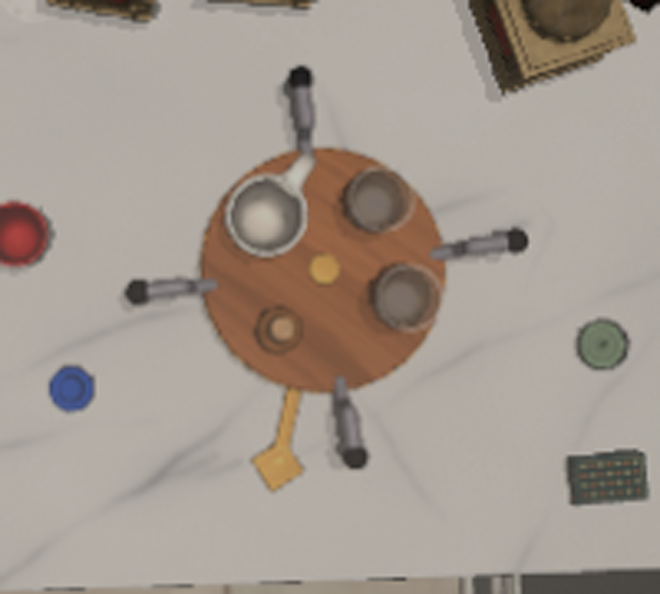

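The top view shows the clear glasses at about (354,171) and (363,200), the brown cork stopper at (325,209) and the white cup at (320,175), all on the platter. The red glass at (245,181) and blue stopper at (262,228) are look-alikes standing beside it. The hub is at (338,191) and the brass diamond at (324,251). Next I'll work out the angles.

```bash
cat > meas.py <<'E'
from h import *
def ang(v): return np.degrees(np.arctan2(v[1],v[0]))
def axis_pointer():
    im=cv2.imread("pics/top0.png"); h=cv2.cvtColor(im,cv2.COLOR_BGR2HSV)
    m=cv2.inRange(h,(12,120,120),(30,255,255)); m[:228]=0; m[:,:310]=0; m[:,345:]=0; m[262:]=0
    ys,xs=np.nonzero(m); W=np.array([ray("top",p,7)[:2] for p in zip(xs,ys)])
    return W
def spokes(n="top"):
    return np.array([ray(n,r["location"],60)[:2] for r in bot.spot_point(n,"spoke_1")[:4]])
E
python3 - <<'E'
from meas import *
W=axis_pointer(); ax=np.array([553.5,111]); print(len(W),W.mean(0),W.min(0))
# hub estimate: brass knob centre
print("hub px",ray("top",(338,191),36))
v=(W-ax); print("pointer angle px mean",ang(v.mean(0)),"far tip r",np.linalg.norm(v,axis=1).max())
u,s,vt=np.linalg.svd(v-v.mean(0)); print("principal",ang(vt[0]))
for n in("top","scene"):
  for k in ("carousel_foot","carousel","spokes"):
    print(k,n,[(round(r["score"],2),np.round(r["location"])) for r in bot.spot_point(n,k)[:2]])
for p in [(428,90),(546,244),(677,131),(563,-20)]: print("spoke",ang(np.array(p)-ax))
print(bot.sense()["clock"])
E
```

```text
173 [423.04422291 138.82737999] [394.07537371 124.29605766]
hub px [555.5068015  104.31008805  36.        ]
pointer angle px mean 167.95876314368437 far tip r 163.29762408182944
principal 165.6182804308996
carousel_foot top []Traceback (most recent call last):
  File "<stdin>", line 9, in <module>
ValueError: it knows: carousel_foot, cup_bowl, jigger, matchbox, shot_glass, silver_stopper, spoke, spokes, tea_light, wine_stopper, winged_corkscrew
```

```bash
python3 - <<'E'
from meas import *
B=[ray("top",(240+a/3.3,110+b/3.3),60)[:2] for a,b in [(355,457),(137,292),(300,76),(517,240)]]
print(np.round(B,1), np.mean(B,0))
im=cv2.imread("pics/top0.png"); h=cv2.cvtColor(im,cv2.COLOR_BGR2HSV)
m=cv2.inRange(h,(4,70,50),(16,255,230)); m[:140]=0;m[240:]=0;m[:,:290]=0;m[:,385:]=0
n,l,st,ce=cv2.connectedComponentsWithStats(m); i=1+st[1:,4].argmax(); c=max(cv2.findContours((l==i).astype("u1"),0,1)[0],key=len)
hull=cv2.convexHull(c)[:,0]; print("ellipse",cv2.fitEllipse(hull))
W=np.array([ray("top",p,33)[:2] for p in hull])
from scipy.optimize import least_squares
r=least_squares(lambda q:np.hypot(*(W-q[:2]).T)-q[2],[553,108,92],loss="soft_l1"); print(r.x)
ax=r.x[:2]; P=axis_pointer()
v=P-ax; print("pointer",ang(v.mean(0)),np.linalg.norm(v,axis=1).max())
for b in B: print("spoke",ang(b-ax),np.linalg.norm(b-ax))
for z,p in((88,(240+265/3.3,110+213/3.3)),(34,(240+265/3.3,110+213/3.3)),(62,(319,177))): w=ray("top",p,z)[:2]; print("cup",w,ang(w-ax),np.linalg.norm(w-ax))
w=ray("scene",(320,235),62)[:2];print("cup scene",w,ang(w-ax),np.linalg.norm(w-ax))
E
```

```text
[[415.   89.1]
 [539.4 243.7]
 [695.5 119. ]
 [569.7 -36.5]] [554.92747803 103.833978  ]
ellipse ((337.2240905761719, 191.5115203857422), (73.65557098388672, 74.1909408569336), 136.69166564941406)
[555.03600647 105.60457692  91.35532461]
pointer 165.87192768007634 166.0492760877026
spoke -173.28312328133742 140.97270804078457
spoke 96.46055078317652 138.986678713652
spoke 5.4444313153967565 141.14924603463638
spoke -84.09457985640424 142.84818637084172
cup [591.49274253 150.85734607] 51.144232750567035 58.11115831307922
cup [597.54637503 146.26575433] 43.726326486023 58.82569833061042
cup [588.54866963 151.99740158] 54.1568815608699 57.23104727933597
cup scene [595.21632221 143.58042187] 43.38434498965825 55.286730529325986
```

```bash
python3 -m inch '[{"tx":-27,"ty":-26},{"tx":-27,"ty":-26},{"tx":-27,"ty":-26},{"tx":-27,"ty":-26},{"tx":-27,"ty":-26},{"tx":-27,"ty":-26},{"tx":-27,"ty":-26},{"tx":-27,"ty":-26},{"tx":-27,"ty":-26},{"tx":-27,"ty":-26}]' 0
python3 -m inch '[{"tx":-27,"ty":-26},{"tx":-27,"ty":-26},{"tx":-27,"ty":-26},{"tx":-27,"ty":-26},{"roll":7},{"roll":7},{"roll":7},{"roll":7},{"roll":7},{"roll":7}]'
python3 -m inch '[{"roll":7},{"roll":7},{"roll":7},{"roll":7},{"roll":7},{"roll":7},{"roll":5},{"roll":0}]'
cat > go.py <<'E'
import sys; from meas import *
# target world x y z yaw -> needed tool-axis shifts
s=bot.sense(); p=np.array(s["tool_pos"]); yaw=s["ee_rot"][2]; c,n=np.cos(np.radians(yaw)),np.sin(np.radians(yaw))
ax=np.array([555,105.3]); v=p[:2]-ax
print("clock",s["clock"],"pos",np.round(p,1),"rot",np.round(s["ee_rot"],1),"q",np.round(s["qpos"],0),"polar",np.hypot(*v),ang(v)%360,"force",np.round(s["force"],1),"open",s["opening"])
if len(sys.argv)>1:
    th,r,z=map(float,sys.argv[1:4]); t=ax+r*np.array([np.cos(np.radians(th)),np.sin(np.radians(th))]); d=t-p[:2]
    print("tx",c*d[0]+n*d[1],"ty",n*d[0]-c*d[1],"tz",p[2]-z,"roll",(yaw-(th-90)+180)%360-180)
E
python3 go.py 164 120 48
```

```text
clock 1.55 pos [175.6 599.8 231.2] rot [-180.     0.   163.7] q [-76.  24.  -1.  92.   0.  64.  -3.] polar 623.2789665276432 127.49818745303224 force [ 0.8  1.  -1.2] open 1.001863292180948
tx -383.0686233242675 ty -368.6345306747748 tz 183.2310425060152 roll 89.6817816030719$[0]: bad value
$[0]: bad value
$[0]: bad value
```

```bash
python3 -m inch '[{"tx":-27,"ty":-26,"tz":0,"roll":0},{"tx":-27,"ty":-26,"tz":0,"roll":0},{"tx":-27,"ty":-26,"tz":0,"roll":0},{"tx":-27,"ty":-26,"tz":0,"roll":0},{"tx":-27,"ty":-26,"tz":0,"roll":0},{"tx":-27,"ty":-26,"tz":0,"roll":0},{"tx":-27,"ty":-26,"tz":0,"roll":0},{"tx":-27,"ty":-26,"tz":0,"roll":0},{"tx":-27,"ty":-26,"tz":0,"roll":0},{"tx":-27,"ty":-26,"tz":0,"roll":0}]' 0
```

```text
clock: 2.38
tool_pos: [362.2, 272.7, 231.6]
ee_rot: [180.0, 0.0, 163.7]
force: [1.6, 0.3, 1.0]
opening: -0.001
finger_force: 0.0
```

```bash
python3 -m inch '[{"tx":-27,"ty":-26,"tz":0,"roll":0},{"tx":-27,"ty":-26,"tz":0,"roll":0},{"tx":-27,"ty":-26,"tz":0,"roll":0},{"tx":-27,"ty":-26,"tz":0,"roll":0},{"tx":0,"ty":0,"tz":0,"roll":7},{"tx":0,"ty":0,"tz":0,"roll":7},{"tx":0,"ty":0,"tz":0,"roll":7},{"tx":0,"ty":0,"tz":0,"roll":7},{"tx":0,"ty":0,"tz":0,"roll":7},{"tx":0,"ty":0,"tz":0,"roll":7}]'
python3 -m inch '[{"tx":0,"ty":0,"tz":0,"roll":7},{"tx":0,"ty":0,"tz":0,"roll":7},{"tx":0,"ty":0,"tz":0,"roll":7},{"tx":0,"ty":0,"tz":0,"roll":7},{"tx":0,"ty":0,"tz":0,"roll":7},{"tx":0,"ty":0,"tz":0,"roll":7},{"tx":0,"ty":0,"tz":0,"roll":6},{"tx":0,"ty":0,"tz":0,"roll":0}]'
python3 go.py 164 120 48
```

```text
clock: 3.22
tool_pos: [436.1, 144.3, 231.4]
ee_rot: [180.0, 0.0, 121.3]
force: [-0.3, 0.8, -0.3]
opening: -0.0
finger_force: 0.0
clock: 3.88
tool_pos: [436.1, 144.3, 231.4]
ee_rot: [180.0, -0.0, 73.4]
force: [-0.1, -0.5, 0.3]
opening: 0.002
finger_force: 0.0
clock 3.8833 pos [436.1 144.3 231.4] rot [180.   -0.   73.4] q [-46.   7.  26. 116.  -4.  58. -35.] polar 125.13375593947966 161.8275139578355 force [-0.1 -0.5  0.3] open 0.0015921174421969146
tx -4.687967420612805 ty 5.095529778509839 tz 183.4068604132122 roll -0.6283292222809109
```

```bash
python3 -m inch '[{"tx":0,"ty":1,"tz":30,"roll":0},{"tx":0,"ty":1,"tz":30,"roll":0},{"tx":0,"ty":1,"tz":30,"roll":0},{"tx":0,"ty":1,"tz":30,"roll":0},{"tx":0,"ty":1,"tz":30,"roll":0},{"tx":0,"ty":0,"tz":25,"roll":0},{"tx":0,"ty":0,"tz":8,"roll":0},{"tx":-6.3,"ty":0.2,"tz":0,"roll":-3},{"tx":-6.3,"ty":0.2,"tz":0,"roll":-3},{"tx":-6.3,"ty":0.2,"tz":0,"roll":-3}]'
python3 -m inch '[{"tx":-3,"ty":0,"tz":0,"roll":-1.5},{"tx":-2.1,"ty":0,"tz":0,"roll":-1},{"tx":-2.1,"ty":0,"tz":0,"roll":-1},{"tx":-2.1,"ty":0,"tz":0,"roll":-1},{"tx":-2.1,"ty":0,"tz":0,"roll":-1},{"tx":-2.1,"ty":0,"tz":0,"roll":-1},{"tx":-2.1,"ty":0,"tz":0,"roll":-1},{"tx":-2.1,"ty":0,"tz":0,"roll":-1},{"tx":-2.1,"ty":0,"tz":0,"roll":-1}]'
python3 go.py 180 120 48
```

```text
clock: 4.72
tool_pos: [437.4, 124.3, 48.9]
ee_rot: [180.0, -0.0, 83.0]
force: [0.1, -0.8, 0.7]
opening: -0.001
finger_force: 0.0
clock: 5.47
tool_pos: [436.1, 104.5, 48.3]
ee_rot: [-180.0, 0.0, 92.3]
force: [-0.4, 1.2, 1.3]
opening: 0.003
finger_force: 0.6
clock 5.4667 pos [436.1 104.5  48.3] rot [-180.     0.    92.3] q [-32.  24.  17. 125. -12.  33.  -4.] polar 118.94206299318887 180.3837778159401 force [-0.4  1.2  1.3] open 0.0031113666808989596
tx 0.8384944280667755 ty -1.0278743654874667 tz 0.31300424279289274 roll 2.2934274910151657
```

```bash
python3 -m inch '[{"tx":-3,"ty":0,"tz":0,"roll":-1.5},{"tx":-4.2,"ty":0.1,"tz":0,"roll":-2},{"tx":-6.3,"ty":0.2,"tz":0,"roll":-3},{"tx":-6.3,"ty":0.2,"tz":0,"roll":-3},{"tx":-6.3,"ty":0.2,"tz":0,"roll":-3},{"tx":-6.3,"ty":0.2,"tz":0,"roll":-3},{"tx":-6.3,"ty":0.2,"tz":0,"roll":-3},{"tx":-6.3,"ty":0.2,"tz":0,"roll":-3},{"tx":-6.3,"ty":0.2,"tz":0,"roll":-3},{"tx":-6.3,"ty":0.2,"tz":0,"roll":-3}]'
python3 go.py 210 120 48
```

```text
clock: 6.3
tool_pos: [451.6, 49.3, 48.1]
ee_rot: [-179.9, -0.0, 119.9]
force: [-2.1, 0.3, -0.7]
opening: -0.003
finger_force: 0.7
clock 6.3 pos [451.6  49.3  48.1] rot [-179.9   -0.   119.9] q [-19.  24.  10. 124.  -7.  33.  27.] polar 117.55572253543791 208.44577665576742 force [-2.1  0.3 -0.7] open -0.003277294616328692
tx -3.1936567825742075 ty -2.480853374439529 tz 0.14252125583183073 roll -0.11980281710836493
```

```bash
python3 -m inch '[{"tx":-6.3,"ty":0,"tz":0,"roll":-3},{"tx":-6.3,"ty":0,"tz":0,"roll":-3},{"tx":-6.3,"ty":0,"tz":0,"roll":-3},{"tx":-6.3,"ty":0,"tz":0,"roll":-3},{"tx":-6.3,"ty":0,"tz":0,"roll":-3},{"tx":-6.3,"ty":0,"tz":0,"roll":-3},{"tx":-6.3,"ty":0,"tz":0,"roll":-3},{"tx":-6.3,"ty":0,"tz":0,"roll":-3},{"tx":-6.3,"ty":0,"tz":0,"roll":-3},{"tx":-6.3,"ty":0,"tz":0,"roll":-3}]'
python3 go.py 240 120 48
```

```text
clock: 7.13
tool_pos: [494.6, 4.1, 48.2]
ee_rot: [-180.0, -0.0, 149.9]
force: [-0.8, 1.6, 0.5]
opening: -0.003
finger_force: 0.7
clock 7.1333 pos [494.6   4.1  48.2] rot [-180.    -0.   149.9] q [ -7.  26.   3. 118.  -2.  35.  58.] polar 117.90566652863794 239.16210145535177 force [-0.8  1.6  0.5] open -0.002513744654738036
tx -1.7286745765960352 ty -2.103272622096436 tz 0.16489727625773298 roll -0.121747853092387
```

```bash
python3 -m inch '[{"tx":-6.3,"ty":0,"tz":0,"roll":-3},{"tx":-6.3,"ty":0,"tz":0,"roll":-3},{"tx":-6.3,"ty":0,"tz":0,"roll":-3},{"tx":-6.3,"ty":0,"tz":0,"roll":-3},{"tx":-6.3,"ty":0,"tz":0,"roll":-3},{"tx":-6.3,"ty":0,"tz":0,"roll":-3},{"tx":-6.3,"ty":0,"tz":0,"roll":-3},{"tx":-6.3,"ty":0,"tz":0,"roll":-3},{"tx":-6.3,"ty":0,"tz":0,"roll":-3},{"tx":-6.3,"ty":0.2,"tz":0,"roll":-3}]'
python3 -m inch '[{"tx":-6.3,"ty":0.2,"tz":0,"roll":-3},{"tx":-6.3,"ty":0.2,"tz":0,"roll":-3},{"tx":-6.3,"ty":0.2,"tz":0,"roll":-3},{"tx":-4.2,"ty":0.1,"tz":0,"roll":-2},{"tx":-2.1,"ty":0,"tz":0,"roll":-1},{"tx":0,"ty":0,"tz":0,"roll":0},{"tx":0,"ty":0,"tz":0,"roll":0}]'
python3 go.py 295 120 48
python3 - <<'E'
from meas import *
i=bot.get_image("top"); cv2.imwrite("pics/top1.png",i)
cv2.imwrite("pics/top1c.png",cv2.resize(i[110:290,240:440],None,fx=3.3,fy=3.3,interpolation=cv2.INTER_CUBIC))
ax=np.array([555,105.3]); bot.get_image("scene")
for n in("top","scene"):
    for r in bot.spot_point(n,"cup_bowl")[:3]: w=ray(n,r["location"],62)[:2]; print(n,r["score"],r["location"],w,ang(w-ax),np.hypot(*(w-ax)))
E
```

```text
clock: 7.97
tool_pos: [554.2, -13.8, 48.1]
ee_rot: [-180.0, -0.1, 179.9]
force: [-1.7, 0.1, 0.2]
opening: 0.002
finger_force: 0.7
clock: 8.55
tool_pos: [579.1, -11.0, 48.2]
ee_rot: [-180.0, -0.0, -168.4]
force: [-1.1, 0.4, 0.0]
opening: -0.003
finger_force: 0.0
clock 8.55 pos [579.1 -11.   48.2] rot [-180.    -0.  -168.4] q [  3.  33.  -7. 106.   6.  41.  95.] polar 118.79932645647573 281.7174748659994 force [-1.1  0.4  0. ] open -0.0029658266646261254
tx -27.56723367816028 ty 2.0517505470541533 tz 0.18160762320246704 roll -13.370442860767184
top 0.71 [328.2, 213.8] [499.32918696 132.95033476] 153.58753038755893 62.15931496385845
scene 0.74 [297.5, 259.8] [507.50180741 128.425562  ] 154.03982466374612 52.82868460955932
```

View pics/top1c.png

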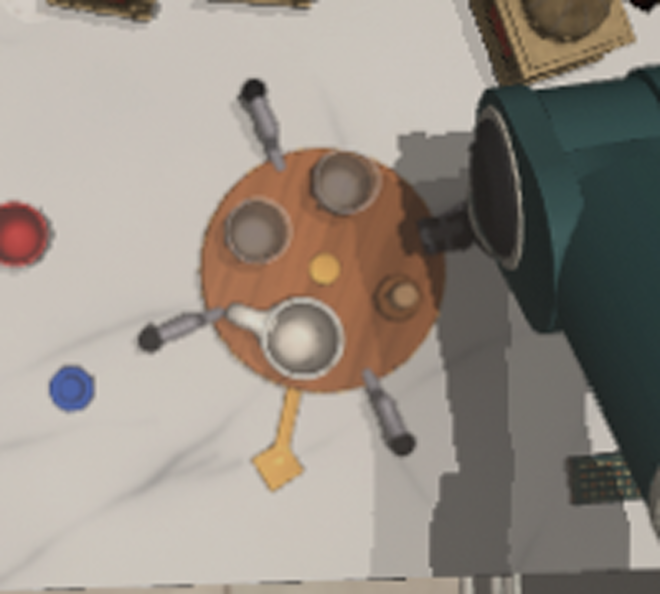

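The crop shows all four things upright, with the cup rim at crop (301,338), short of the pointer line. The finger is at the right-hand spoke.

```bash
python3 - <<'E'
from meas import *
ax=np.array([555,105.3])
f=lambda a,b,z:ray("top",(240+a/3.3,110+b/3.3),z)[:2]-ax
w=f(301,338,89); print("cup",ang(w),np.hypot(*w))
for a,b in [(402,442),(150,338),(254,91)]: print("spoke",ang(f(a,b,60)))
W=axis_pointer()-ax; d=np.linalg.norm(W,axis=1); print("pointer",ang(W.mean(0)),ang(W[d>125].mean(0)), ang(f(324,268,36)), f(324,268,36))
E
```

```text
cup 156.68732577223892 58.36807555756434
spoke -158.66648872316247
spoke 110.79628661044865
spoke 20.26317697868637
pointer 165.74392992648293 165.7466614055934 -91.13631442624296 [-0.02813332 -1.41836562]
```

```bash
python3 -m inch '[{"tx":-2.1,"ty":0,"tz":0,"roll":-1},{"tx":-2.1,"ty":0,"tz":0,"roll":-1},{"tx":-4.2,"ty":0.1,"tz":0,"roll":-2},{"tx":-4.2,"ty":0.1,"tz":0,"roll":-2},{"tx":-4.2,"ty":0.1,"tz":0,"roll":-2},{"tx":-3.1,"ty":0,"tz":0,"roll":-1.5},{"tx":-2.1,"ty":0,"tz":0,"roll":-1},{"tx":0,"ty":0,"tz":0,"roll":0},{"tx":0,"ty":0,"tz":0,"roll":0}]'
python3 -m inch '[{"tx":5,"ty":0,"tz":0,"roll":0},{"tx":6,"ty":0,"tz":0,"roll":0},{"tx":0,"ty":0,"tz":0,"roll":0}]'
python3 go.py 285 120 48
python3 - <<'E'
from meas import *
i=bot.get_image("top"); cv2.imwrite("pics/top2.png",i)
cv2.imwrite("pics/top2c.png",cv2.resize(i[110:290,240:440],None,fx=3.3,fy=3.3,interpolation=cv2.INTER_CUBIC))
ax=np.array([555,105.3]); bot.get_image("scene")
for n in("top","scene"):
    for r in bot.spot_point(n,"cup_bowl")[:2]: w=ray(n,r["location"],62)[:2]; print(n,r["score"],r["location"],w,ang(w-ax),np.hypot(*(w-ax)))
E
```

```text
clock: 9.5
tool_pos: [600.4, -4.5, 48.3]
ee_rot: [-180.0, 0.0, -157.8]
force: [-0.2, -0.7, 0.2]
opening: 0.002
finger_force: 0.0
clock: 9.75
tool_pos: [588.9, -9.4, 48.3]
ee_rot: [-180.0, -0.1, -157.9]
force: [0.8, 0.3, -0.3]
opening: 0.001
finger_force: 0.0
clock 9.75 pos [588.9  -9.4  48.3] rot [-1.800e+02 -1.000e-01 -1.579e+02] q [  5.  34.  -9. 105.   8.  42. 104.] polar 119.60808663202798 286.4704611504055 force [ 0.8  0.3 -0.3] open 0.0007969910443347073
tx 3.0991327951258754 ty -0.04682610410502819 tz 0.25378271740082425 roll 7.1331769374133955
top 0.74 [333.1, 214.7] [496.8286237 121.2571368] 164.66037550313635 60.3203053361888
scene 0.87 [299.3, 269.7] [491.07830249 106.43153203] 178.98586487064063 63.93171183030938
```

View pics/top2c.png

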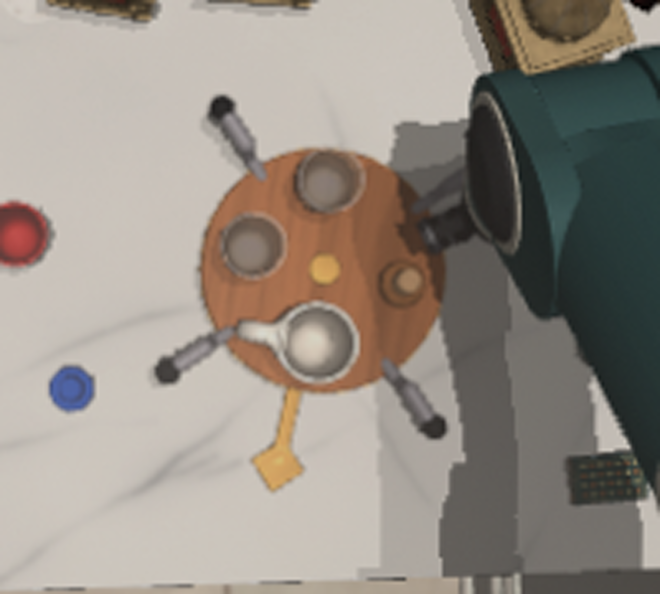

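```bash
python3 - <<'E'
from meas import *
ax=np.array([555,105.3])
f=lambda a,b,z:ray("top",(240+a/3.3,110+b/3.3),z)[:2]-ax
w=f(317,341,89); print("cup",ang(w),np.hypot(*w))
for a,b in [(435,427),(166,371),(221,108)]: print("spoke",ang(f(a,b,60)))
i=bot.get_image("scene"); cv2.imwrite("pics/sc2.png",cv2.resize(i[190:330,210:350],None,fx=4,fy=4,interpolation=cv2.INTER_CUBIC))
for n in("top","scene"):
    if n=="top": bot.get_image(n)
    for r in bot.regions_of(n,"cup_bowl")[:2]: print(n,r["score"],r["rect"])
    for r in bot.spot_point(n,"cup_bowl")[:2]: w=ray(n,r["location"],62)[:2]-ax; print(n,r["location"],ang(w))
    for a in (164,172,180): print(n,a,proj(n,np.array([555+59*np.cos(np.radians(a)),105.3+59*np.sin(np.radians(a)),62])))
E
```

```text
cup 168.13766833077491 57.29101191144107
spoke -147.8791472923267
spoke 121.73854296851225
spoke 31.638745287761644
top 0.67 [310.5, 201.8, 350.6, 225.5]
top [336.4, 213.8] 171.95618856989483
top [172.2, 242.0] 105.63509654994108
top 164 [332.95149084 214.09623662]
top 172 [336.32356621 214.71121748]
top 180 [339.74351657 214.84981013]
scene 0.58 [283.5, 245.1, 312.6, 281.6]
scene 164 [296.72887114 263.88866582]
scene 172 [298.78301473 266.42767573]
scene 180 [301.27580529 268.73693971]
```

View pics/sc2.png

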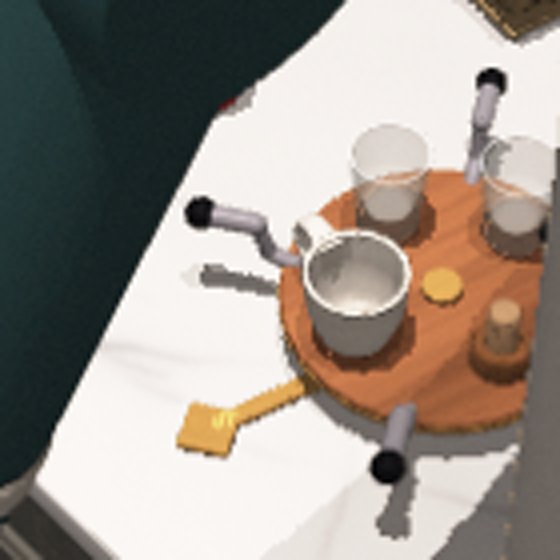

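The scene crop shows the bowl centre at about (299,265), on the pointer line. My measurements put the cup at about 167–168° against the pointer at 166°, with a tolerance of ±13°. I'll retreat straight up.

```bash
python3 -m inch '[{"tx":0,"ty":0,"tz":-10,"roll":0},{"tx":0,"ty":0,"tz":-20,"roll":0},{"tx":0,"ty":0,"tz":-30,"roll":0},{"tx":0,"ty":0,"tz":-30,"roll":0},{"tx":0,"ty":0,"tz":-20,"roll":0},{"tx":0,"ty":0,"tz":0,"roll":0},{"tx":0,"ty":0,"tz":0,"roll":0},{"tx":0,"ty":0,"tz":0,"roll":0}]'
python3 - <<'E'
from meas import *
i=bot.get_image("top"); a=cv2.imread("pics/top2.png")
d=cv2.absdiff(i,a)[150:245,295:365]; print("change near cup",d.mean(),(d.max(2)>40).sum())
for r in bot.spot_point("top","cup_bowl")[:1]: w=ray("top",r["location"],62)[:2]-[555,105.3]; print(ang(w))
s=bot.sense(); print(s["clock"],s["force"])
print(bot.finish_job())
E
```

```text
clock: 10.92
tool_pos: [589.9, -8.7, 158.2]
ee_rot: [-180.0, -0.0, -157.8]
force: [-0.1, 1.0, 0.1]
opening: 0.002
finger_force: 0.0
change near cup 2.3864160401002508 13
162.35809265207666
11.0167 [0.28483884 0.27793918 0.33182406]
the job is handed in; nothing more can be done
None
```

I handed the job in at 11 s of the 38 s allowed; no verdict came back. My last measurements put the espresso cup's bowl within about 4° of the brass pointer (limit about 13°), with the carousel at rest, the things on the platter upright and the robot clear.

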